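# Put three vessels back into their own spill trays

## Robot

A 6-joint arm with a two-finger parallel gripper is mounted at the origin on a cart in front of the work surface, level with it; the furniture and walls round the work are solid. World frame = base frame: x ahead of the robot, y to its left, z up, the work surface at z = 0. Lengths are in m, angles in rad, forces in N, time in s.
With the tool pointing down it reaches from about 0.35 to 0.775 m from the base axis. Payload 7.3 kg.
Tool frame: the origin (TCP) lies midway between the tips of the shut fingers; the grasp point (between the pads) lies 19 mm behind it (robot.grip_depth is the z of the grasp point in the tool frame, in m); z points along the fingers, y is the line along which they close (so a half turn about z gives the same grasp; the last joint's range is limited). The gripper opens to 92 mm and grips with 3 to 60 N. Pads are 19 mm wide; open, the fingers measure 130 mm over their backs; the gripper's body (75 mm by 190 mm) begins 47 mm behind the grasp point.
Start: joints at [0.955, 0.342, 1.524, -0, 1.275, -0.146], TCP at [0.238, 0.468, 0.227] pointing down, gripper open.
Joint ranges: [-2.53, 2.53], [-0.77, 2.02], [0.04, 2.7], [-1, 4.14], [0.28, 2.66], [-3.11, 3.11]. Speed limits (rad/s): [2.57, 2.57, 3.14, 3.14, 3.14, 3.14].

## Interface

Orientations are given as [roll, pitch, yaw] about the fixed x, y, z axes, in that order (R = Rz(yaw) Ry(pitch) Rx(roll)).
In Python, from cell import robot, viewer gives the robot as it stands.
- The arm moves only by the tool step_arm, never from a script. Its argument "increments" is a list of rows, each an object with "delta_pos": the shift along the tool's x, y, z in cm, a list of three; "dr": the turn, a rotation vector about the tool's x, y, z in degrees, a list of three; "fingers": the closure, from -1 (fully open) to 1 (shut), so that 0 is half open. In form: [{"delta_pos": [tx, ty, tz], "dr": [wx, wy, wz], "fingers": fingers}, ...]. A call has exactly 5 rows; each row is the pose to reach, as a shift and turn from the pose commanded when the call began, along the tool's axes at that moment; what a row does not reach only later rows make up. A row lasts 1/8 s, in which the tool goes at most 62.5 mm and 10.7 degrees, less where a joint would pass 70% of its speed; a pose out of reach is approached as far as the arm can. A call with a gripper value outside its range is refused whole. The fingers move at their own pace and stop on an object; "newtons" is the grip in N (left out, the last holds). Time passes only in rows, so rows that repeat a pose let the fingers close, or fill a call up. It gives the time, the measured TCP pose, the force, the opening and the grip force at its end, in the units of the state.
- robot.observe(): the state, without advancing time (a new reading comes with each control period).
- viewer.read_camera(name): name is "scene" or "top" or "wrist"; returns the picture (384x512x3 uint8, red, green, blue); there is no depth.
- viewer.camera_params(name): a dict with "K" (3x3 intrinsics, pixels), "T" (4x4, takes a point from camera to world coordinates). Camera axes: x right, y down, z forward; pixel columns grow to the right and rows downward; lengths in m; the calibration is good to about 2 mm. A picture is of the moment at which its call begins: read the wrist's pose just before it. camera_params takes no time and is no camera call; for the wrist camera it gives the pose at the moment of the call.
- robot.hand_in(): hands the job in; it is judged then, once.
The state is a dict: "time": time; "qpos": joint angles; "qvel": joint speeds; "joint_efforts": joint torques, N m; "tool_pos": TCP position; "tool_rot": TCP orientation; "contact_force": force on the tool from outside, world axes, zero at the start; "torque": the same for the moment, N m; "opening": finger opening in m; "grip_force": force on a finger pad.
Only numpy, scipy, OpenCV 4.12 (cv2) and the standard library are available. Lean on these libraries where they do the work, as an engineer would, in place of code of your own. Each camera call takes 0.05 s, during which the arm holds its last target. There are 200 camera calls.

## Task

The three vessels have been put back in each other's spill trays: put the tall flask in the middle of the largest tray, the bottle with the black cap in the middle of the middle-sized tray and the small vial in the middle of the smallest tray, parking one on the dark round mat meanwhile since every tray is taken. Keep them upright, leave them all standing in their trays with nothing on the mat, and leave the timer, mouse and marker where they are.

Things in the scene. Friction and masses are not known exactly. Their poses are not given: they have to be found in the camera images.
- flask: Volumetric flask of clear glass with a teal stopper, loose, upright, 150 mm tall: round bulb 49 mm wide, its lower 56 mm; above it a straight neck about 14 mm thick from 56 mm up to 150 mm with the stopper on top. Hold it by the neck (for instance 95 mm above the underside). Origin: middle of the underside; z up along the neck. 50 to 100 g.
- bottle: Sample bottle, off-white plastic with a black screw cap, loose, upright, 93 mm tall: round body 42 mm wide up to 75 mm, the cap 32 mm wide above it. Hold it by the body below the cap (for instance 58 mm above the underside). Origin: middle of the underside; z up. 30 to 65 g.
- vial: Small clear sample vial with a white ribbed screw cap, loose, upright, 78 mm tall: round body 29 mm wide (to be taken as up to 32 mm) up to about 62 mm, the cap 25 mm wide above it. Hold it by the body (for instance 48 mm above the underside). Origin: middle of the underside; z up. 24 to 50 g.
- tray_large: Shallow square spill tray of grey plastic, the largest of three: 100 mm square outside, 94 mm inside, walls 16 mm high and 3 mm thick, floor 4 mm thick. Fixed to the bench near its front edge, in any of three places. Origin: middle of the underside, on the bench; z up, x and y along the sides, about 30 degrees clockwise of the robot's, like the bench edge. At the start the vial stands in it.
- tray_medium: Shallow square spill tray of grey plastic, the middle one of three: 84 mm square outside, 78 mm inside, walls 16 mm high and 3 mm thick, floor 4 mm thick. Fixed to the bench near its front edge, in any of three places. Origin: middle of the underside, on the bench; z up, x and y along the sides, about 30 degrees clockwise of the robot's, like the bench edge. At the start the flask stands in it.
- tray_small: Shallow square spill tray of grey plastic, the smallest of three: 68 mm square outside, 62 mm inside, walls 16 mm high and 3 mm thick, floor 4 mm thick. Fixed to the bench near its front edge, in any of three places. Origin: middle of the underside, on the bench; z up, x and y along the sides, about 30 degrees clockwise of the robot's, like the bench edge. At the start the bottle stands in it.
- mat: Round flat mat of dark rubber, 84 mm across and 3 mm thick, fixed on the bench behind the trays, empty: the free spot to set one thing down for a while. Nearest tall thing: the instrument's white bottle, 180 mm high, 150 mm left of the mat's middle along the bench edge. Origin: middle of its underside, on the bench; z up.
- timer: Round white timer with a red knob, 62 mm across, 38 mm high, on the bench left of the left-hand tray. Origin: middle of the underside. A bystander, loose: leave it alone.
- mouse: Black computer mouse, 112 x 63 x 38 mm, on the bench right of the right-hand tray. Origin: middle of the underside. A bystander, loose: leave it alone.
- marker: Black marker pen, 133 mm long, 19 mm thick, lying on the bench behind the mat. Origin: middle of the underside. A bystander, loose: leave it alone.
Not all that is in view belongs to the job. Leave any brown look-alike of the vial alone.

How it is judged:
At the end, for the whole second after the job is handed in: The flask stands in the largest tray, the bottle in the middle-sized one and the vial in the smallest: each upright (within about 6 degrees), on the tray's floor, its middle within 15 mm of the tray's middle, released and at rest (horizontal distance between flask and tray_large below 0.015 m and z of flask in the frame of tray_large between 0 and 0.009 m and angle between each of flask, bottle, vial's own z axis and vertical below 0.1 rad and linear speed of each of flask, bottle, vial below 0.02 m/s and horizontal distance between bottle and tray_medium below 0.015 m and z of bottle in the frame of tray_medium between 0 and 0.009 m and horizontal distance between vial and tray_small below 0.015 m and z of vial in the frame of tray_small between 0 and 0.009 m); the robot touches nothing.
It fails at once if the flask, the bottle or the vial is tipped by more than about 35 degrees (angle between any of flask, bottle, vial's own z axis and vertical above 0.6 rad).
It fails at once if the timer is moved by more than 30 mm (distance of timer from where it was at the start of the episode above 0.03 m).
It fails at once if the mouse is moved by more than 30 mm (distance of mouse from where it was at the start of the episode above 0.03 m).
It fails at once if the marker is moved by more than 30 mm (distance of marker from where it was at the start of the episode above 0.03 m).
It also fails if it takes over 138 s, if anything falls off the work surface, if the arm or the gripper's body presses on something with over 40 N, if the wrist force passes 120 N, or if a joint passes its speed limit or range.

## Working session

There is one attempt and no reset: what is moved stays moved. The work goes in short steps, Python scripts to look and compute and a tool call to move; the robot and the scene stay as the last step left them, time stands still between calls to the robot, and variables do not carry over. Pictures are saved under pics/ and viewed, at most 14 in all, crops included, and the job is handed in when it is done.

Besides the shell and the picture viewer there is one more tool, called as a command line: name --argument value ..., lists and objects as JSON in quotes. step_arm: Moves the arm, as the interface text tells. Its arguments: {"type":"object","properties":{"increments":{"type":"array"},"newtons":{"type":"number"}},"required":["increments"]}

```bash
mkdir -p pics
python3 - <<'E'
from cell import robot, viewer
import cv2
s=robot.observe(); print({k:s[k] for k in("time","tool_pos","tool_rot","opening")}, robot.grip_depth)
for n in("top","scene"):
    im=viewer.read_camera(n); cv2.imwrite(f"pics/{n}0.png",im[:,:,::-1]); p=viewer.camera_params(n); print(n,p["K"].tolist(),p["T"].round(4).tolist())
E
```

```text
{'time': 0.0, 'tool_pos': array([0.23740897, 0.46778085, 0.22603861]), 'tool_rot': array([-3.14004571e+00, -2.23063808e-04,  2.67180417e+00]), 'opening': 0.0917113562233933} -0.0188
top [[451.733680078569, 0.0, 244.85227648519196], [0.0, 451.733680078569, 192.73335863375323], [0.0, 0.0, 1.0]] [[-0.0068, -0.9979, 0.0643, 0.4524], [-1.0, 0.0072, 0.0055, -0.188], [-0.006, -0.0643, -0.9979, 1.1743], [0.0, 0.0, 0.0, 1.0]]
scene [[433.4147603861556, 0.0, 253.8518561112763], [0.0, 433.4147603861556, 192.14412518928322], [0.0, 0.0, 1.0]] [[0.7836, -0.5013, 0.3669, 0.0864], [-0.621, -0.6166, 0.4838, -0.783], [-0.0163, -0.607, -0.7945, 0.9779], [0.0, 0.0, 0.0, 1.0]]
```

View pics/top0.png

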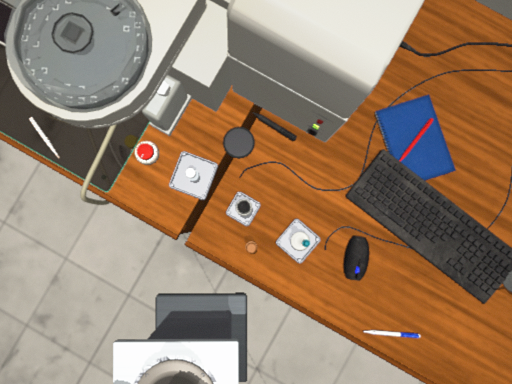

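View pics/scene0.png

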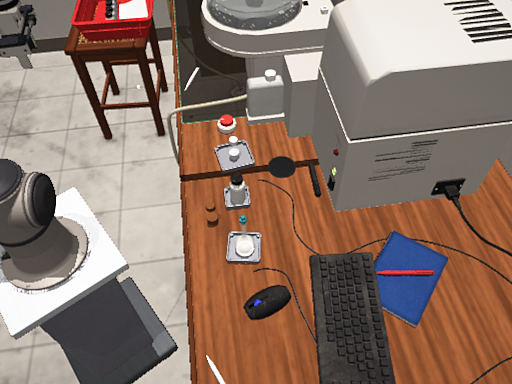

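The top view shows the large tray with the vial at about (193,175), the small tray with the bottle at (243,208) and the medium tray with the flask at (298,241). The mat is at (239,142) and the brown decoy at (251,247). The tool's closing axis already lies roughly along the bench edge.

```bash
cat > h.py <<'E'
import numpy as np, cv2
from cell import robot, viewer
def ray(n,u,v,z,p=None):
    p=p or viewer.camera_params(n); T=p["T"]; d=T[:3,:3]@np.linalg.inv(p["K"])@[u,v,1.]
    return T[:3,3]+d*(z-T[2,3])/d[2]
def pix(n,P):
    p=viewer.camera_params(n); q=np.linalg.inv(p["T"])@[*P,1]; q=p["K"]@q[:3]; return q[:2]/q[2]
E
python3 - <<'E'
from h import *
im=cv2.imread("pics/top0.png"); hsv=cv2.cvtColor(im,cv2.COLOR_BGR2HSV)
def big(m,c,r):
    w=np.zeros_like(m); cv2.circle(w,c,r,255,-1); cs,_=cv2.findContours(m&w,0,2); return max(cs,key=cv2.contourArea)
grey=cv2.inRange(hsv,(0,0,110),(180,60,255))
for nm,c,r,z in(("L",(193,175),34,.016),("S",(243,208),26,.016),("M",(298,241),30,.016)):
    k=big(grey,c,r); (a,b),s,an=cv2.minAreaRect(k); P=ray("top",a,b,z)
    print(nm,(a,b),np.array(s)*1.158/451.7,an,P.round(4))
k=big(cv2.inRange(hsv,(0,0,0),(180,120,90)),(239,142),20);(a,b),s=cv2.minEnclosingCircle(k);print("mat",a,b,s,ray("top",a,b,.003).round(4))
k=big(cv2.inRange(hsv,(0,0,0),(180,255,80)),(243,207),9);(a,b),s=cv2.minEnclosingCircle(k);print("cap",a,b,s,ray("top",a,b,.093).round(4))
k=big(cv2.inRange(hsv,(75,80,40),(100,255,255)),(303,243),10);(a,b),s=cv2.minEnclosingCircle(k);print("stop",a,b,s,ray("top",a,b,.15).round(4))
cv2.imwrite("pics/c0.png",cv2.resize(im[115:275,120:330],None,fx=3.7,fy=3.7,interpolation=cv2.INTER_CUBIC))
w=viewer.camera_params("wrist");print(w["K"][0,0],w["T"].round(3).tolist())
E
```

```text
L (192.85523986816406, 174.94371032714844) [0.10061744 0.10141389] 21.250505447387695 [ 0.574  -0.0479  0.016 ]
S (242.77720642089844, 208.45335388183594) [0.06956986 0.07049253] 30.256441116333008 [ 0.4867 -0.176   0.016 ]
M (297.6723937988281, 240.56895446777344) [0.08641147 0.08701364] 40.23636245727539 [ 0.4038 -0.3155  0.016 ]
mat 238.0 141.80357360839844 15.973383903503418 [ 0.6616 -0.1645  0.003 ]
cap 243.5 206.5 6.041623115539551 [ 0.4891 -0.1786  0.093 ]
stop 305.5714416503906 243.0 3.5715160369873047 [ 0.4039 -0.3184  0.15  ]
266.4082865003546 [[0.452, 0.864, 0.22, 0.179], [0.892, -0.438, -0.112, 0.498], [-0.001, 0.247, -0.969, 0.383], [0.0, 0.0, 0.0, 1.0]]
```

View pics/c0.png

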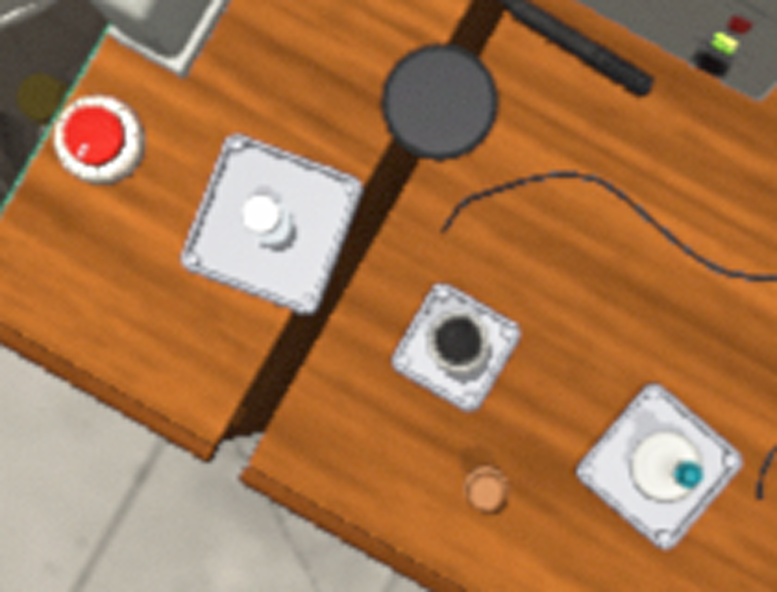

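```bash
cat >> h.py <<'E'
from scipy.spatial.transform import Rotation as Ro
R0=Ro.from_euler("xyz",[-3.1400,0,2.6718]).as_matrix()
def cm(a,b): return (R0.T@(np.array(b,float)-a)*100).round(1).tolist()
E
python3 - <<'E'
from h import *
s=robot.observe()
vial=ray("top",191.1,172.8,.082)[:2]; b=ray("top",243.5,206.5,.097)[:2]; f=ray("top",305.6,243,.154)[:2]
print("vial",vial,"bottle",b,"flask",f)
pts=[s["tool_pos"],[.34,.2,.226],[*vial,.20],]
for a,c in zip(pts,pts[1:]): print(cm(a,c))
E
```

```text
vial [ 0.57229205 -0.051585  ] bottle [ 0.48893239 -0.17859217] flask [ 0.40405239 -0.31798617]
[-21.3, -19.2, 0.0]
[-32.1, -11.9, 2.6]
```

step_arm --increments '[{"delta_pos": [-21.3,-19.3,0],"dr": [0,0,0],"fingers": -1},{"delta_pos": [-21.3,-19.3,0],"dr": [0,0,0],"fingers": -1},{"delta_pos": [-21.3,-19.3,0],"dr": [0,0,0],"fingers": -1},{"delta_pos": [-21.3,-19.3,0],"dr": [0,0,0],"fingers": -1},{"delta_pos": [-21.3,-19.3,0],"dr": [0,0,0],"fingers": -1}]' --newtons 15

```text
time: 0.72
tool_pos: [0.3405, 0.1973, 0.2266]
tool_rot: [-3.141, 0.0, 2.67]
contact_force: [1.6, 0.5, -0.9]
opening: 0.0918
grip_force: 0.0
```

step_arm --increments '[{"delta_pos": [-28,-11,0],"dr": [0,0,0],"fingers": -1},{"delta_pos": [-28,-11,0],"dr": [0,0,0],"fingers": -1},{"delta_pos": [-28,-11,0],"dr": [0,0,0],"fingers": -1},{"delta_pos": [-28,-11,0],"dr": [0,0,0],"fingers": -1},{"delta_pos": [-28,-11,0],"dr": [0,0,0],"fingers": -1}]'

```text
time: 1.35
tool_pos: [0.5412, -0.0273, 0.2262]
tool_rot: [-3.142, -0.001, 2.671]
contact_force: [0.1, 0.3, 0.6]
opening: 0.0919
grip_force: 0.0
```

Run:
```python
from h import *
s=robot.observe(); p=viewer.camera_params("wrist"); im=viewer.read_camera("wrist"); cv2.imwrite("pics/w1.png",im[:,:,::-1])
print(s["tool_pos"],s["time"])
for P in([.5723,-.0516,.082],[.574,-.0479,.016],[.6616,-.1645,.003]): print(pix("wrist",P))
np.savez("w1.npz",**p)
```

```text
[ 0.54115698 -0.02732829  0.22624069] 1.35
[246.96569314 211.16013715]
[250.64375524 196.41623954]
[210.7086083  273.52699599]
```

View pics/w1.png

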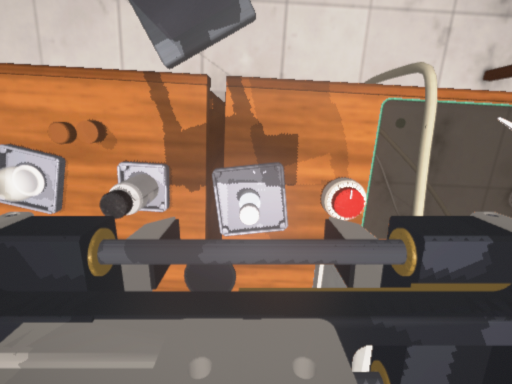

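The wrist view shows the vial cap at (249,213), against a predicted (247,211), so the measurements agree to about 2 mm. I'm going down on the vial.

step_arm --increments '[{"delta_pos": [-3.9,-0.8,3],"dr": [0,0,0],"fingers": -0.6},{"delta_pos": [-3.9,-0.8,8],"dr": [0,0,0],"fingers": -0.6},{"delta_pos": [-3.9,-0.8,13],"dr": [0,0,0],"fingers": -0.6},{"delta_pos": [-3.9,-0.8,17],"dr": [0,0,0],"fingers": -0.6},{"delta_pos": [-3.9,-0.8,19.3],"dr": [0,0,0],"fingers": -0.6}]'

```text
time: 2.02
tool_pos: [0.5696, -0.0495, 0.031]
tool_rot: [-3.141, -0.004, 2.672]
contact_force: [0.3, -0.5, 1.0]
opening: 0.0735
grip_force: 0.0
```

step_arm --increments '[{"delta_pos": [0,0,0],"dr": [0,0,0],"fingers": -0.6},{"delta_pos": [0,0,0],"dr": [0,0,0],"fingers": 0.2},{"delta_pos": [0,0,0],"dr": [0,0,0],"fingers": 0.6},{"delta_pos": [0,0,0],"dr": [0,0,0],"fingers": 0.8},{"delta_pos": [0,0,0],"dr": [0,0,0],"fingers": 0.8}]' --newtons 12

```text
time: 2.65
tool_pos: [0.5715, -0.05, 0.0343]
tool_rot: [3.141, 0.001, 2.672]
contact_force: [-0.3, 0.3, -0.0]
opening: 0.0383
grip_force: 0.1
```

step_arm --increments '[{"delta_pos": [0,0,0],"dr": [0,0,0],"fingers": 1},{"delta_pos": [0,0,0],"dr": [0,0,0],"fingers": 1},{"delta_pos": [0,0,0],"dr": [0,0,0],"fingers": 1},{"delta_pos": [0,0,0],"dr": [0,0,0],"fingers": 1},{"delta_pos": [0,0,0],"dr": [0,0,0],"fingers": 1}]' --newtons 12

```text
time: 3.28
tool_pos: [0.5714, -0.05, 0.034]
tool_rot: [3.141, 0.001, 2.672]
contact_force: [-1.1, 0.4, 5.3]
opening: 0.0325
grip_force: 12.0
```

Run:
```python
from h import *
V=[.5723,-.0505]
for n,c in dict(mat=[.6616,-.1645],M=[.4038,-.3155],S=[.4867,-.176],L=[.574,-.0479],fl=[.404,-.318],bo=[.489,-.1786],V=V).items():
    print(n,cm([*V,0],[*c,0]))
```

```text
mat [-13.1, -6.1, 0.0]
M [3.0, -31.3, 0.0]
S [2.0, -15.1, 0.0]
L [-0.0, 0.3, -0.0]
fl [2.9, -31.5, 0.1]
bo [1.6, -15.2, 0.0]
V [0.0, 0.0, 0.0]
```

step_arm --increments '[{"delta_pos": [0,0,-2],"dr": [0,0,0],"fingers": 1},{"delta_pos": [0,0,-5],"dr": [0,0,0],"fingers": 1},{"delta_pos": [0,0,-8],"dr": [0,0,0],"fingers": 1},{"delta_pos": [-3,-1.5,-10],"dr": [0,0,0],"fingers": 1},{"delta_pos": [-7,-3.2,-10],"dr": [0,0,0],"fingers": 1}]'

```text
time: 3.9
tool_pos: [0.6203, -0.1105, 0.1356]
tool_rot: [3.141, 0.003, 2.673]
contact_force: [0.5, -0.1, 0.6]
opening: 0.0321
grip_force: 12.0
```

step_arm --increments '[{"delta_pos": [-3.5,-1.6,0],"dr": [0,0,0],"fingers": 1},{"delta_pos": [-6.1,-2.9,0],"dr": [0,0,0],"fingers": 1},{"delta_pos": [-6.1,-2.9,3],"dr": [0,0,0],"fingers": 1},{"delta_pos": [-6.1,-2.9,6],"dr": [0,0,0],"fingers": 1},{"delta_pos": [-6.1,-2.9,8],"dr": [0,0,0],"fingers": 1}]'

```text
time: 4.53
tool_pos: [0.6593, -0.1635, 0.0511]
tool_rot: [-3.141, -0.003, 2.672]
contact_force: [0.2, 0.8, -0.5]
opening: 0.0322
grip_force: 12.0
```

step_arm --increments '[{"delta_pos": [0,0,1],"dr": [0,0,0],"fingers": 1},{"delta_pos": [0,0,1.7],"dr": [0,0,0],"fingers": 1},{"delta_pos": [0,0,2],"dr": [0,0,0],"fingers": 1},{"delta_pos": [0,0,2],"dr": [0,0,0],"fingers": 1},{"delta_pos": [0,0,2],"dr": [0,0,0],"fingers": 1}]'

```text
time: 5.15
tool_pos: [0.6608, -0.1638, 0.0344]
tool_rot: [3.141, 0.001, 2.672]
contact_force: [0.7, -0.9, 0.3]
opening: 0.0318
grip_force: 12.0
```

Next I'll lower the last millimetre, release, and rise. When I come back I'll use this same position for the vial.

step_arm --increments '[{"delta_pos": [0,0,0.1],"dr": [0,0,0],"fingers": 1},{"delta_pos": [0,0,0.1],"dr": [0,0,0],"fingers": 0.3},{"delta_pos": [0,0,0.1],"dr": [0,0,0],"fingers": 0},{"delta_pos": [0,0,0.1],"dr": [0,0,0],"fingers": -0.2},{"delta_pos": [0,0,0.1],"dr": [0,0,0],"fingers": -0.2}]'

```text
time: 5.78
tool_pos: [0.6604, -0.1637, 0.0326]
tool_rot: [3.142, -0.0, 2.672]
contact_force: [-1.0, 0.3, -0.5]
opening: 0.0538
grip_force: 0.0
```

step_arm --increments '[{"delta_pos": [0,0,0],"dr": [0,0,0],"fingers": -0.2},{"delta_pos": [0,0,-4],"dr": [0,0,0],"fingers": -0.2},{"delta_pos": [0,0,-10],"dr": [0,0,0],"fingers": -0.2},{"delta_pos": [0,0,-16],"dr": [0,0,0],"fingers": -0.2},{"delta_pos": [0,0,-21],"dr": [0,0,0],"fingers": -0.2}]'

```text
time: 6.4
tool_pos: [0.6605, -0.1637, 0.2456]
tool_rot: [3.141, 0.002, 2.672]
contact_force: [0.5, -0.3, -0.9]
opening: 0.0552
grip_force: 0.0
```

Run:
```python
from h import *
s=robot.observe(); p=s["tool_pos"]; print(p)
print(cm(p,[.404,-.318,.24]))
im=viewer.read_camera("top"); cv2.imwrite("pics/top1.png",im[:,:,::-1])
```

```text
[ 0.66051792 -0.16373114  0.24559805]
[15.9, -25.4, 0.6]
```

View pics/top1.png

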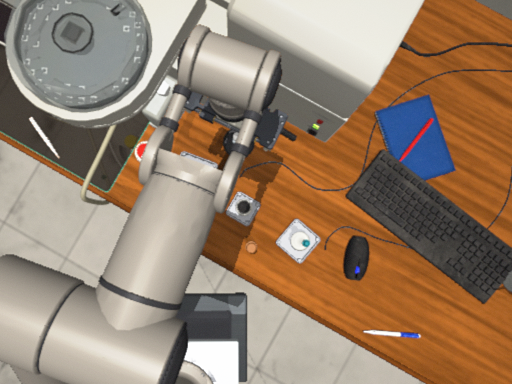

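The arm is clear above the mat and the bottle and flask are undisturbed. I'm moving near the flask for a wrist look.

step_arm --increments '[{"delta_pos": [22,-25.4,0],"dr": [0,0,0],"fingers": -0.2},{"delta_pos": [22,-25.4,0],"dr": [0,0,0],"fingers": -0.2},{"delta_pos": [22,-25.4,0],"dr": [0,0,0],"fingers": -0.2},{"delta_pos": [22,-25.4,0],"dr": [0,0,0],"fingers": -0.4},{"delta_pos": [22,-25.4,0],"dr": [0,0,0],"fingers": -0.4}]'

```text
time: 7.08
tool_pos: [0.3691, -0.2821, 0.2427]
tool_rot: [-3.141, 0.001, 2.672]
contact_force: [-0.3, -1.2, -0.6]
opening: 0.0639
grip_force: 0.0
```

step_arm --increments '[{"delta_pos": [1.5,-1.8,0],"dr": [0,0,0],"fingers": -0.4},{"delta_pos": [1.5,-1.8,0],"dr": [0,0,0],"fingers": -0.4},{"delta_pos": [1.5,-1.8,0],"dr": [0,0,0],"fingers": -0.4},{"delta_pos": [1.5,-1.8,0],"dr": [0,0,0],"fingers": -0.4},{"delta_pos": [1.5,-1.8,0],"dr": [0,0,0],"fingers": -0.4}]'

```text
time: 7.7
tool_pos: [0.3502, -0.2905, 0.2425]
tool_rot: [3.141, -0.0, 2.673]
contact_force: [-0.3, 0.3, -0.3]
opening: 0.0641
grip_force: 0.0
```

Run:
```python
from h import *
s=robot.observe(); p=viewer.camera_params("wrist"); im=viewer.read_camera("wrist"); cv2.imwrite("pics/w2.png",im[:,:,::-1])
print(s["tool_pos"])
print(pix("wrist",[.404,-.318,.154]),pix("wrist",[.4038,-.3155,.016]),pix("wrist",[.4867,-.176,.016]),pix("wrist",[.489,-.1786,.097]))
```

```text
[ 0.35016932 -0.29054439  0.24246065]
[250.85346048 253.9413548 ] [252.449816   210.35706336] [358.88971969 217.24839365] [383.34533706 241.79477074]
```

View pics/w2.png

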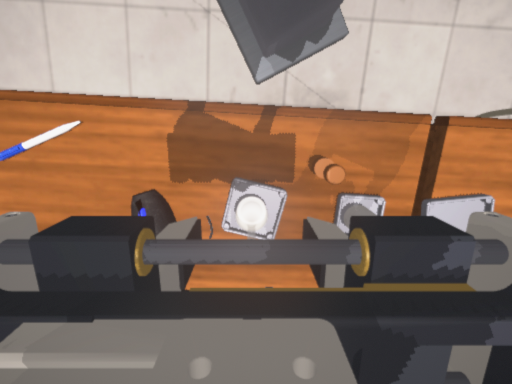

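The flask bulb is at (251,211) and its tray at about (255,209), matching the prediction (252,210). I'm descending on the neck.

step_arm --increments '[{"delta_pos": [-3,0,0],"dr": [0,0,0],"fingers": -0.4},{"delta_pos": [-6.1,0,0],"dr": [0,0,0],"fingers": -0.4},{"delta_pos": [-6.1,0,3],"dr": [0,0,0],"fingers": -0.4},{"delta_pos": [-6.1,0,8],"dr": [0,0,0],"fingers": -0.4},{"delta_pos": [-6.1,0,13],"dr": [0,0,0],"fingers": -0.4}]'

```text
time: 8.38
tool_pos: [0.4044, -0.3184, 0.1114]
tool_rot: [-3.141, 0.001, 2.673]
contact_force: [1.0, -0.1, 0.2]
opening: 0.0645
grip_force: 0.0
```

step_arm --increments '[{"delta_pos": [0,0,3.2],"dr": [0,0,0],"fingers": 0.1},{"delta_pos": [0,0,3.2],"dr": [0,0,0],"fingers": 0.3},{"delta_pos": [0,0,3.2],"dr": [0,0,0],"fingers": 0.5},{"delta_pos": [0,0,3.2],"dr": [0,0,0],"fingers": 0.6},{"delta_pos": [0,0,3.2],"dr": [0,0,0],"fingers": 0.6}]'

```text
time: 9.0
tool_pos: [0.4044, -0.319, 0.0819]
tool_rot: [-3.141, 0.002, 2.672]
contact_force: [-0.3, 0.1, -0.5]
opening: 0.0206
grip_force: 0.0
```

step_arm --increments '[{"delta_pos": [0,0,0],"dr": [0,0,0],"fingers": 0.7},{"delta_pos": [0,0,0],"dr": [0,0,0],"fingers": 0.8},{"delta_pos": [0,0,0],"dr": [0,0,0],"fingers": 1},{"delta_pos": [0,0,0],"dr": [0,0,0],"fingers": 1},{"delta_pos": [0,0,0],"dr": [0,0,0],"fingers": 1}]'

```text
time: 9.62
tool_pos: [0.4042, -0.3187, 0.0812]
tool_rot: [-3.142, 0.001, 2.672]
contact_force: [-1.0, 1.6, 6.2]
opening: 0.0137
grip_force: 12.0
```

step_arm --increments '[{"delta_pos": [0,0,-2],"dr": [0,0,0],"fingers": 1},{"delta_pos": [0,0,-5],"dr": [0,0,0],"fingers": 1},{"delta_pos": [0,0,-8],"dr": [0,0,0],"fingers": 1},{"delta_pos": [0,0,-11],"dr": [0,0,0],"fingers": 1},{"delta_pos": [0,0,-13],"dr": [0,0,0],"fingers": 1}]' --newtons 20

```text
time: 10.25
tool_pos: [0.404, -0.3187, 0.2117]
tool_rot: [-3.141, 0.001, 2.672]
contact_force: [0.9, -1.0, -1.9]
opening: 0.0134
grip_force: 20.0
```

step_arm --increments '[{"delta_pos": [-0.2,2,0],"dr": [0,0,0],"fingers": 1},{"delta_pos": [-0.5,6,0],"dr": [0,0,0],"fingers": 1},{"delta_pos": [-0.9,10,0],"dr": [0,0,0],"fingers": 1},{"delta_pos": [-1.3,14,0],"dr": [0,0,0],"fingers": 1},{"delta_pos": [-1.6,18,0],"dr": [0,0,0],"fingers": 1}]'

```text
time: 10.88
tool_pos: [0.5, -0.1642, 0.2102]
tool_rot: [-3.142, -0.001, 2.672]
contact_force: [-0.3, -0.5, -1.1]
opening: 0.0129
grip_force: 20.0
```

step_arm --increments '[{"delta_pos": [-0.4,4,0],"dr": [0,0,0],"fingers": 1},{"delta_pos": [-0.8,8,0],"dr": [0,0,0],"fingers": 1},{"delta_pos": [-1.1,11,0],"dr": [0,0,0],"fingers": 1},{"delta_pos": [-1.3,13.9,0],"dr": [0,0,0],"fingers": 1},{"delta_pos": [-1.3,13.9,0],"dr": [0,0,0],"fingers": 1}]'

```text
time: 11.5
tool_pos: [0.5745, -0.0456, 0.2099]
tool_rot: [-3.142, -0.001, 2.674]
contact_force: [0.0, -0.4, -0.8]
opening: 0.0132
grip_force: 20.0
```

Run:
```python
from h import *
s=robot.observe(); im=viewer.read_camera("wrist"); cv2.imwrite("pics/w3.png",im[:,:,::-1])
print(s["tool_pos"],s["opening"]); print(pix("wrist",[.574,-.0479,.016]))
im=viewer.read_camera("scene"); cv2.imwrite("pics/s3.png",im[60:320,150:400,::-1])
```

```text
[ 0.57449708 -0.04561996  0.20989301] 0.013188967438564148
[250.40738945 176.23760724]
```

View pics/s3.png

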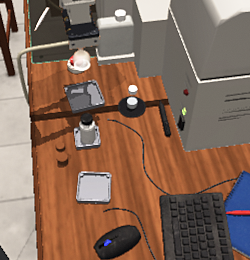

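View pics/w3.png

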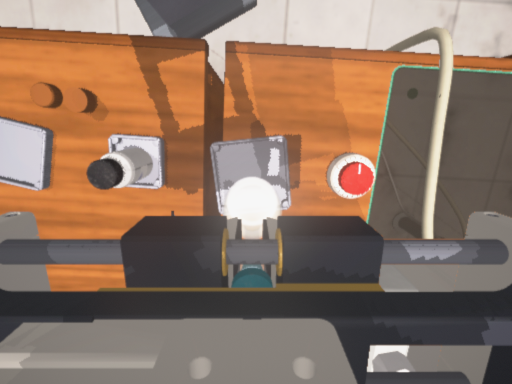

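The flask hangs upright at (252,200) and the large tray is centred at about (250,176), as predicted. The vial is standing on the mat. Lowering the flask.

step_arm --increments '[{"delta_pos": [0,-0.2,3],"dr": [0,0,0],"fingers": 1},{"delta_pos": [0,-0.2,7],"dr": [0,0,0],"fingers": 1},{"delta_pos": [0,-0.2,10],"dr": [0,0,0],"fingers": 1},{"delta_pos": [0,-0.2,12],"dr": [0,0,0],"fingers": 1},{"delta_pos": [0,-0.2,12.8],"dr": [0,0,0],"fingers": 1}]'

```text
time: 12.22
tool_pos: [0.5722, -0.0499, 0.0815]
tool_rot: [-3.141, -0.002, 2.67]
contact_force: [0.1, 0.7, -1.4]
opening: 0.013
grip_force: 20.0
```

step_arm --increments '[{"delta_pos": [0,0,0.1],"dr": [0,0,0],"fingers": 1},{"delta_pos": [0,0,0.1],"dr": [0,0,0],"fingers": 1},{"delta_pos": [0,0,0.1],"dr": [0,0,0],"fingers": 0.8},{"delta_pos": [0,0,0.1],"dr": [0,0,0],"fingers": 0.5},{"delta_pos": [0,0,0.1],"dr": [0,0,0],"fingers": 0.2}]'

```text
time: 12.85
tool_pos: [0.5735, -0.049, 0.0821]
tool_rot: [3.141, 0.001, 2.672]
contact_force: [-0.3, -0.2, 1.3]
opening: 0.0285
grip_force: 0.0
```

step_arm --increments '[{"delta_pos": [0,0,0],"dr": [0,0,0],"fingers": 0},{"delta_pos": [0,0,0],"dr": [0,0,0],"fingers": -0.2},{"delta_pos": [0,0,-4],"dr": [0,0,0],"fingers": -0.2},{"delta_pos": [0,0,-10],"dr": [0,0,0],"fingers": -0.2},{"delta_pos": [0,0,-15],"dr": [0,0,0],"fingers": -0.2}]'

```text
time: 13.48
tool_pos: [0.5734, -0.049, 0.2339]
tool_rot: [3.141, 0.001, 2.672]
contact_force: [0.8, -0.6, -0.2]
opening: 0.055
grip_force: 0.0
```

Run:
```python
from h import *
s=robot.observe();p=s["tool_pos"]; print(p,cm(p,[.489,-.1786,.058+.004-.019]))
```

```text
[ 0.57338815 -0.04902695  0.2339077 ] [1.7, -15.3, 19.1]
```

step_arm --increments '[{"delta_pos": [0.6,-6,0],"dr": [0,0,0],"fingers": -0.6},{"delta_pos": [1.2,-11,0],"dr": [0,0,0],"fingers": -0.6},{"delta_pos": [1.7,-15.3,0],"dr": [0,0,0],"fingers": -0.6},{"delta_pos": [1.7,-15.3,0],"dr": [0,0,0],"fingers": -0.6},{"delta_pos": [1.7,-15.3,3],"dr": [0,0,0],"fingers": -0.6}]'

```text
time: 14.1
tool_pos: [0.4903, -0.1784, 0.2034]
tool_rot: [3.141, 0.006, 2.671]
contact_force: [-0.2, -0.6, -0.7]
opening: 0.0736
grip_force: 0.0
```

step_arm --increments '[{"delta_pos": [0,0,5],"dr": [0,0,0],"fingers": -0.6},{"delta_pos": [0,0,10],"dr": [0,0,0],"fingers": -0.6},{"delta_pos": [0,0,14],"dr": [0,0,0],"fingers": -0.6},{"delta_pos": [0,0,16.1],"dr": [0,0,0],"fingers": -0.6},{"delta_pos": [0,0,16.1],"dr": [0,0,0],"fingers": -0.2}]'

```text
time: 14.72
tool_pos: [0.4883, -0.1765, 0.0392]
tool_rot: [3.141, -0.004, 2.673]
contact_force: [-0.5, -0.0, 0.5]
opening: 0.0674
grip_force: 0.0
```

step_arm --increments '[{"delta_pos": [0,0,0],"dr": [0,0,0],"fingers": 0},{"delta_pos": [0,0,0],"dr": [0,0,0],"fingers": 0.1},{"delta_pos": [0,0,0],"dr": [0,0,0],"fingers": 0.3},{"delta_pos": [0,0,0],"dr": [0,0,0],"fingers": 1},{"delta_pos": [0,0,0],"dr": [0,0,0],"fingers": 1}]' --newtons 15

```text
time: 15.35
tool_pos: [0.4896, -0.178, 0.0417]
tool_rot: [3.141, 0.002, 2.672]
contact_force: [-0.4, 1.5, 5.9]
opening: 0.042
grip_force: 15.0
```

Run:
```python
from h import *
s=robot.observe();p=s["tool_pos"]; print(p,cm(p,[.4038,-.3155,p[2]]))
```

```text
[ 0.48955867 -0.17799269  0.04172808] [1.4, -16.1, 0.0]
```

step_arm --increments '[{"delta_pos": [0,0,-2],"dr": [0,0,0],"fingers": 1},{"delta_pos": [0,0,-5],"dr": [0,0,0],"fingers": 1},{"delta_pos": [0,0,-8],"dr": [0,0,0],"fingers": 1},{"delta_pos": [0.2,-2,-8],"dr": [0,0,0],"fingers": 1},{"delta_pos": [0.5,-6,-8],"dr": [0,0,0],"fingers": 1}]'

```text
time: 15.98
tool_pos: [0.4574, -0.2288, 0.1213]
tool_rot: [3.142, 0.001, 2.674]
contact_force: [0.4, -0.2, -0.5]
opening: 0.0413
grip_force: 15.0
```

step_arm --increments '[{"delta_pos": [0.4,-4,0],"dr": [0,0,0],"fingers": 1},{"delta_pos": [0.7,-8,0],"dr": [0,0,0],"fingers": 1},{"delta_pos": [0.9,-10.1,0],"dr": [0,0,0],"fingers": 1},{"delta_pos": [0.9,-10.1,2],"dr": [0,0,0],"fingers": 1},{"delta_pos": [0.9,-10.1,5],"dr": [0,0,0],"fingers": 1}]'

```text
time: 16.6
tool_pos: [0.4036, -0.3159, 0.0709]
tool_rot: [-3.141, 0.002, 2.671]
contact_force: [-0.0, -0.2, 0.4]
opening: 0.0416
grip_force: 15.0
```

step_arm --increments '[{"delta_pos": [0,0,2],"dr": [0,0,0],"fingers": 1},{"delta_pos": [0,0,2.7],"dr": [0,0,0],"fingers": 1},{"delta_pos": [0,0,2.9],"dr": [0,0,0],"fingers": 1},{"delta_pos": [0,0,3],"dr": [0,0,0],"fingers": 1},{"delta_pos": [0,0,3],"dr": [0,0,0],"fingers": 1}]'

```text
time: 17.23
tool_pos: [0.4038, -0.3152, 0.0417]
tool_rot: [-3.141, 0.001, 2.672]
contact_force: [-1.0, 1.1, 4.1]
opening: 0.0417
grip_force: 15.0
```

Touching down on the floor. Releasing, rising, then heading to the vial, which was released at tool position (0.6605,-0.1637).

step_arm --increments '[{"delta_pos": [0,0,0],"dr": [0,0,0],"fingers": 0},{"delta_pos": [0,0,0],"dr": [0,0,0],"fingers": -0.3},{"delta_pos": [0,0,0],"dr": [0,0,0],"fingers": -0.5},{"delta_pos": [0,0,0],"dr": [0,0,0],"fingers": -0.5},{"delta_pos": [0,0,-2],"dr": [0,0,0],"fingers": -0.5}]'

```text
time: 17.85
tool_pos: [0.4027, -0.3142, 0.0597]
tool_rot: [3.14, -0.003, 2.672]
contact_force: [0.4, -0.9, 0.4]
opening: 0.0683
grip_force: 0.0
```

step_arm --increments '[{"delta_pos": [0,0,-5],"dr": [0,0,0],"fingers": -0.5},{"delta_pos": [0,0,-10],"dr": [0,0,0],"fingers": -0.5},{"delta_pos": [0,0,-14],"dr": [0,0,0],"fingers": -0.4},{"delta_pos": [0,0,-14],"dr": [0,0,0],"fingers": -0.4},{"delta_pos": [0,0,-14],"dr": [0,0,0],"fingers": -0.4}]'

```text
time: 18.48
tool_pos: [0.4031, -0.3146, 0.1999]
tool_rot: [3.141, -0.001, 2.672]
contact_force: [-0.4, -0.9, -0.4]
opening: 0.0642
grip_force: 0.0
```

Run:
```python
from h import *
s=robot.observe();p=s["tool_pos"]; print(p,cm(p,[.6605,-.1637,.034]))
```

```text
[ 0.40311543 -0.31458928  0.19990149] [-16.1, 25.1, 16.6]
```

step_arm --increments '[{"delta_pos": [-3.2,5,0],"dr": [0,0,0],"fingers": -0.4},{"delta_pos": [-6.4,10,0],"dr": [0,0,0],"fingers": -0.4},{"delta_pos": [-9.6,15,0],"dr": [0,0,0],"fingers": -0.4},{"delta_pos": [-12.8,20,0],"dr": [0,0,0],"fingers": -0.4},{"delta_pos": [-16.1,25.1,0],"dr": [0,0,0],"fingers": -0.4}]'

```text
time: 19.1
tool_pos: [0.6615, -0.1627, 0.1983]
tool_rot: [-3.141, -0.004, 2.672]
contact_force: [1.6, -0.7, 0.2]
opening: 0.0644
grip_force: 0.0
```

step_arm --increments '[{"delta_pos": [0,0,0],"dr": [0,0,0],"fingers": -0.4},{"delta_pos": [0,0,2],"dr": [0,0,0],"fingers": -0.4},{"delta_pos": [0,0,4],"dr": [0,0,0],"fingers": -0.4},{"delta_pos": [0,0,6],"dr": [0,0,0],"fingers": -0.4},{"delta_pos": [0,0,6],"dr": [0,0,0],"fingers": -0.4}]'

```text
time: 19.73
tool_pos: [0.6584, -0.1643, 0.1376]
tool_rot: [-3.141, -0.006, 2.671]
contact_force: [0.0, -0.4, 0.4]
opening: 0.0641
grip_force: 0.0
```

step_arm --increments '[{"delta_pos": [0,0,4],"dr": [0,0,0],"fingers": -0.4},{"delta_pos": [0,0,8],"dr": [0,0,0],"fingers": -0.4},{"delta_pos": [0,0,10.4],"dr": [0,0,0],"fingers": -0.4},{"delta_pos": [0,0,10.4],"dr": [0,0,0],"fingers": 0},{"delta_pos": [0,0,10.4],"dr": [0,0,0],"fingers": 0.2}]'

```text
time: 20.35
tool_pos: [0.6614, -0.1647, 0.0383]
tool_rot: [3.141, 0.002, 2.672]
contact_force: [0.5, -0.0, 1.2]
opening: 0.0487
grip_force: 0.0
```

step_arm --increments '[{"delta_pos": [0,0,0],"dr": [0,0,0],"fingers": 0.3},{"delta_pos": [0,0,0],"dr": [0,0,0],"fingers": 0.5},{"delta_pos": [0,0,0],"dr": [0,0,0],"fingers": 1},{"delta_pos": [0,0,0],"dr": [0,0,0],"fingers": 1},{"delta_pos": [0,0,0],"dr": [0,0,0],"fingers": 1}]' --newtons 12

```text
time: 20.98
tool_pos: [0.6614, -0.1643, 0.0381]
tool_rot: [3.141, 0.002, 2.672]
contact_force: [0.1, 0.1, 6.1]
opening: 0.0319
grip_force: 12.0
```

Run:
```python
from h import *
s=robot.observe();p=s["tool_pos"]; print(p,cm(p,[.4867,-.176,p[2]+.001]))
```

```text
[ 0.66142519 -0.16427565  0.03812926] [15.0, -9.0, -0.1]
```

step_arm --increments '[{"delta_pos": [0,0,-2],"dr": [0,0,0],"fingers": 1},{"delta_pos": [0,0,-5],"dr": [0,0,0],"fingers": 1},{"delta_pos": [0,0,-8],"dr": [0,0,0],"fingers": 1},{"delta_pos": [2,-1.2,-8],"dr": [0,0,0],"fingers": 1},{"delta_pos": [5,-3,-8],"dr": [0,0,0],"fingers": 1}]'

```text
time: 21.6
tool_pos: [0.6023, -0.1681, 0.1169]
tool_rot: [3.141, 0.001, 2.672]
contact_force: [-0.2, -0.8, -0.0]
opening: 0.0316
grip_force: 12.0
```

step_arm --increments '[{"delta_pos": [3,-1.8,0],"dr": [0,0,0],"fingers": 1},{"delta_pos": [6.5,-3.9,0],"dr": [0,0,0],"fingers": 1},{"delta_pos": [9,-5.4,0],"dr": [0,0,0],"fingers": 1},{"delta_pos": [10,-6,0],"dr": [0,0,0],"fingers": 1},{"delta_pos": [10,-6,2],"dr": [0,0,0],"fingers": 1}]'

```text
time: 22.22
tool_pos: [0.4872, -0.1772, 0.098]
tool_rot: [3.142, 0.004, 2.671]
contact_force: [0.2, 0.1, -1.1]
opening: 0.0322
grip_force: 12.0
```

step_arm --increments '[{"delta_pos": [0,0,2],"dr": [0,0,0],"fingers": 1},{"delta_pos": [0,0,4],"dr": [0,0,0],"fingers": 1},{"delta_pos": [0,0,5.4],"dr": [0,0,0],"fingers": 1},{"delta_pos": [0,0,5.9],"dr": [0,0,0],"fingers": 1},{"delta_pos": [0,0,5.9],"dr": [0,0,0],"fingers": 1}]'

```text
time: 22.85
tool_pos: [0.4868, -0.1765, 0.038]
tool_rot: [3.141, 0.001, 2.672]
contact_force: [-1.0, 0.8, -0.4]
opening: 0.032
grip_force: 12.0
```

step_arm --increments '[{"delta_pos": [0,0,0.1],"dr": [0,0,0],"fingers": 1},{"delta_pos": [0,0,0.1],"dr": [0,0,0],"fingers": 0.4},{"delta_pos": [0,0,0.1],"dr": [0,0,0],"fingers": 0},{"delta_pos": [0,0,0.1],"dr": [0,0,0],"fingers": -0.3},{"delta_pos": [0,0,0.1],"dr": [0,0,0],"fingers": -0.3}]'

```text
time: 23.48
tool_pos: [0.4862, -0.1764, 0.0366]
tool_rot: [3.141, -0.0, 2.672]
contact_force: [-0.1, -0.5, -0.3]
opening: 0.0566
grip_force: 0.0
```

step_arm --increments '[{"delta_pos": [0,0,0],"dr": [0,0,0],"fingers": -0.3},{"delta_pos": [0,0,-4],"dr": [0,0,0],"fingers": -0.3},{"delta_pos": [0,0,-9],"dr": [0,0,0],"fingers": -0.3},{"delta_pos": [0,0,-15],"dr": [0,0,0],"fingers": -0.3},{"delta_pos": [0,0,-20],"dr": [0,0,0],"fingers": -0.3}]'

```text
time: 24.1
tool_pos: [0.4862, -0.1764, 0.2391]
tool_rot: [3.142, 0.001, 2.672]
contact_force: [0.8, -0.5, -0.4]
opening: 0.0596
grip_force: 0.0
```

step_arm --increments '[{"delta_pos": [6,0,0],"dr": [0,0,0],"fingers": -0.3},{"delta_pos": [10,0,0],"dr": [0,0,0],"fingers": -0.3},{"delta_pos": [14,0,0],"dr": [0,0,0],"fingers": -0.3},{"delta_pos": [14,0,0],"dr": [0,0,0],"fingers": -0.3},{"delta_pos": [14,0,0],"dr": [0,0,0],"fingers": -0.3}]'

```text
time: 24.72
tool_pos: [0.3621, -0.1134, 0.2371]
tool_rot: [3.142, 0.002, 2.672]
contact_force: [0.3, -0.6, -1.3]
opening: 0.0595
grip_force: 0.0
```

Run:
```python
from h import *
for n in("wrist","scene"):
    im=viewer.read_camera(n); im=im if n=="wrist" else cv2.resize(im[90:290,170:320],None,fx=3,fy=3)
    cv2.imwrite(f"pics/end_{n}.png",im[:,:,::-1])
for n in("wrist","scene"):
  for k,P in dict(L=[.574,-.0479],S=[.4867,-.176],M=[.4038,-.3155]).items(): print(n,k,[pix(n,[*P,z]).round(0) for z in(.016,.082,.097,.154)])
```

```text
wrist L [array([349., 272.]), array([366., 298.]), array([371., 305.]), array([394., 340.])]
wrist S [array([252., 260.]), array([252., 285.]), array([252., 292.]), array([252., 324.])]
wrist M [array([147., 254.]), array([128., 277.]), array([123., 284.]), array([ 98., 315.])]
scene L [array([234., 154.]), array([233., 139.]), array([233., 135.]), array([232., 120.])]
scene S [array([237., 195.]), array([236., 180.]), array([235., 177.]), array([234., 163.])]
scene M [array([244., 246.]), array([243., 232.]), array([243., 228.]), array([242., 215.])]
```

View pics/end_wrist.png

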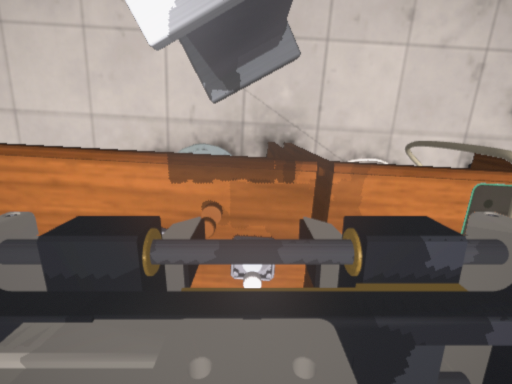

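View pics/end_scene.png

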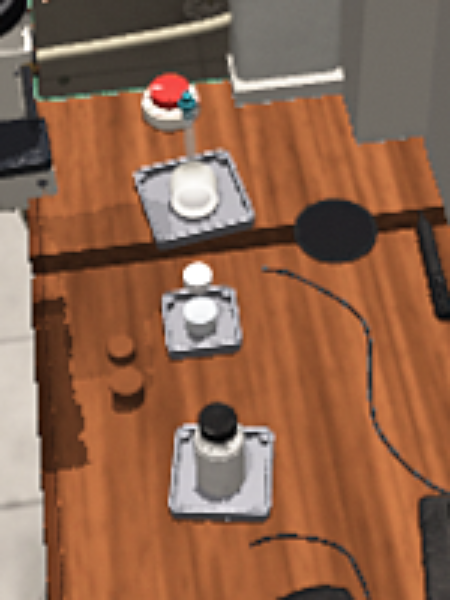

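All three vessels stand upright at their predicted tray centres: stopper at (233,124), vial cap at (236,182) and bottle cap at (243,230). The mat is empty, and the gripper is clear.

```bash
python3 -c "
from cell import robot; print(robot.hand_in())"
```

```text
the job is handed in; nothing more can be done
None
```

The job is handed in: in the last camera views the flask stands in the largest tray, the bottle in the middle-sized one and the vial in the smallest, each upright and within a few millimetres of its tray's middle, with the mat empty; hand-in gave no pass or fail verdict.

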